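# Swing the lamp aside and scoop dryer balls into the basket

### The arm

A 7-joint arm with a two-finger parallel gripper is mounted at the origin on the work surface. World frame = base frame: x ahead of the robot, y to its left, z up, the work surface at z = 0. Lengths are in m, angles in rad, forces in N, time in s.
With the tool pointing down it reaches from about 0.35 to 0.9 m from the base axis. Payload 8.1 kg.
Tool frame: the origin (TCP) lies at the very end of the fingers, on their centre line; the grasp point (between the pads) lies 19 mm behind it (grasp_offset is the distance from the TCP to the grasp point, in m); z points along the fingers, y is the line along which they close (so a half turn about z gives the same grasp; the last joint's range is limited). The gripper opens to 92 mm and grips with 3 to 60 N. Pads are 19 mm wide; open, the fingers measure 130 mm over their backs; the gripper's body (75 mm by 190 mm) begins 47 mm behind the grasp point.
Start: joints at [1.166, 0.434, 0.025, 1.573, -0.012, 1.134, -0.075], TCP at [0.186, -0.597, 0.227] pointing down, gripper open.
Joint ranges: [-2.62, 2.62], [-0.44, 2.09], [-1.27, 1.32], [0.08, 2.57], [-1.32, 4.46], [0.12, 2], [-2.74, 2.74]. Speed limits (rad/s): [2.22, 2.22, 3.01, 3.01, 3.14, 3.14, 3.14].

### API

Orientations are given as a rotation vector (axis times angle).
In Python, from cell import observe, get_image, camera_params, sign_off, silhouettes, grasp_offset gives the robot as it stands. The module is installed in compiled form; this text tells all that it offers.
- The arm moves only by the tool jog_arm, never from a script. Its argument "motion" is a list that holds one entry, the list of rows, each a list of 7 numbers: the shift along the tool's x, y, z in m, then the turn, a rotation vector about the tool's x, y, z in rad, then the closure, from -1 (fully open) to 1 (shut), so that 0 is half open. In form: [[[dx, dy, dz, wx, wy, wz, hand], ...]]. A call has 1 to 10 rows; each row is the pose to reach, as a shift and turn from the pose commanded when the call began, along the tool's axes at that moment; what a row does not reach only later rows make up. A row lasts 1/12 s, in which the tool goes at most 41.7 mm and 7.16 degrees, less where a joint would pass 70% of its speed; a pose out of reach is approached as far as the arm can. A call with a gripper value outside its range is refused whole. The fingers move at their own pace and stop on an object; "force" is the grip in N (left out, the last holds). Time passes only in rows, so rows that repeat a pose let the fingers close. It gives the time, the measured TCP pose, the force, the opening and the grip force at its end, in the units of the state.
- observe(): the state, without advancing time (a new reading comes with each control period).
- get_image(name): name is "side" or "top" or "wrist"; returns the picture (384x512x3 uint8, red, green, blue); there is no depth.
- camera_params(name): a dict with "vertical_fov" (degrees; the focal length in pixels is half the picture's height over the tangent of half this angle, whatever the lens; pixels are square), "cx", "cy" (the principal point, pixels), "T" (4x4, takes a point from camera to world coordinates). Camera axes: x right, y down, z forward; pixel columns grow to the right and rows downward; lengths in m; the calibration is good to about 2 mm. A picture is of the moment at which its call begins: read the wrist's pose just before it. camera_params takes no time and is no camera call; for the wrist camera it gives the pose at the moment of the call.
- sign_off(): hands the job in; it is judged then, once.
Trained networks look in the newest picture that a camera, given by its name, has taken for a name from the list of things; names that differ only in an ending like _2 or _b are one class to them, and where a whole thing is asked for, a point or a joint stands for the part that bears it (a point fixed in the world has none). Each returns a list of dicts, best first, with "p" (0 to 1); they miss things now and then, are a little off and sometimes report something else, mostly with a low value. They report only what shows in the picture. A call takes as long as a camera call. They do not tell look-alikes from the thing itself.
- silhouettes(query, camera): "mask" (384x512 bool, what is visible of it) and "pixel" ([column, row] in pixels, amid what is visible of it).
The state is a dict: "clock": time; "joints": joint angles; "dq": joint speeds; "joint_efforts": joint torques, N m; "position": TCP position; "ee_rot": TCP orientation; "force": force on the tool from outside, world axes, zero at the start; "ft_torque": the same for the moment, N m; "width": opening from 0.0 (shut) to 1.0 (fully open); "gripper_force": force on a finger pad.
Only numpy, scipy, OpenCV 4.12 (cv2) and the standard library are available. Lean on these libraries where they do the work, as an engineer would, in place of code of your own. Each camera call takes 0.05 s, during which the arm holds its last target. There are 200 camera calls.

### The job

Swing the inspection lamp sideways until its head is well clear of the blue trough and leave it there, then use the scoop to lift dryer balls out of the trough and tip at least two of them into the grey basket, one or more scoopfuls as you need. Finish by setting the scoop down flat and upright on its black mat. Do not touch the balls with the gripper, leave none of them anywhere but in the trough or the basket, and do not disturb the jar, cup and brush.

Things in the scene. Friction and masses are not known exactly. Their poses are not given: they have to be found in the camera images.
- lamp (a joint): hinge of the lamp arm about the vertical axis through point lamp_hinge, rad. It has light friction (about 0.6 N at the knob) and stays where it is left; near 0 the arm points from the stand towards the robot's side of the table, along the trough; growing turns it anticlockwise seen from above; stops at -1.4 and +1.4. Starts with the head over the trough; either side will do to clear it
- lamp_hinge (a point): point on the vertical hinge axis of the lamp, at the height of the arm (231 mm above the table), at the top of its fixed round stand (base 64 mm across, post 22 mm)
- lamp_knob (a point): near the middle of the red upright grip knob on top of the lamp head: knob 22 mm across, 50 mm tall, 240 to 290 mm above the table, this point at 267 mm. The head beneath is a white disc 104 mm across and 24 mm thick, 216 to 240 mm above the table, centred on the knob, 220 mm from the hinge axis. Count the lamp as clear of the trough when the knob is over 165 mm from the trough's centre in plan
- trough: blue open trough screwed to the table, 270 mm long (its x) by 126 mm wide (its y) by 50 mm tall, walls and floor 5 mm thick: inside 260 by 116 mm; origin under its centre, on the table. The balls start in its +x half, the end away from the robot; the -x half is empty
- ball0: hard plastic nubbed dryer ball, 44 mm across, 35 g, rolls freely; origin at its centre (its axes turn as it rolls)
- ball1: hard plastic nubbed dryer ball, 44 mm across, 35 g, rolls freely; origin at its centre (its axes turn as it rolls)
- ball2: hard plastic nubbed dryer ball, 44 mm across, 35 g, rolls freely; origin at its centre (its axes turn as it rolls)
- ball3: hard plastic nubbed dryer ball, 44 mm across, 35 g, rolls freely; origin at its centre (its axes turn as it rolls)
- scoop: loose aluminium scoop, 0.16 kg, lying upright on the mat; origin under the centre of its bowl, x towards its open mouth, z up. Bowl 110 mm long (x -55 to +55), 102 mm wide outside, 96 inside, flat 3 mm floor thinning to a lip at the mouth; side walls 42 mm high from x -55 to +30, back wall 45 mm high at x -55; no wall at the mouth. Red handle above and behind the back wall
- scoop_grip (a point): middle of the scoop's red handle, a bar along the scoop's x, 75 mm long, 22 mm wide, 22 mm tall; 95 mm behind and 85 mm above the scoop's origin
- scoop_mouth (a point): middle of the scoop's lip, on its underside, 55 mm ahead of the scoop's origin
- mat: black rubber mat fixed to the table where the scoop lies, 230 (x) by 170 (y) by 4 mm; origin under its centre
- basket: grey open basket fixed to the table, 200 by 200 mm and 75 mm tall, walls and floor 5 mm; origin under its centre
- cup: green measuring cup, 68 mm across, 75 mm tall, loose, origin under its centre; leave alone
- brush: brush lying on the table near the robot, 200 mm long, under 50 mm high, origin under its middle; leave alone
- jar: amber jar, 64 mm across, 85 mm tall, loose, origin under its centre; leave alone
Things that resemble listed ones, but are neither listed nor needed, are in the scene too. What is shaped like the ball1 but pink or purple is not meant.

How it is judged:
On the way, in this order (a step that is already met when the one before it is completed fails the run):
1. the lamp head is swung clear of the trough (horizontal distance between lamp_knob and trough above 0.165 m), for 0.2 s.
2. a ball has been lifted out of the trough riding in the scoop (((x of ball0 in the frame of scoop between -0.06 and 0.06 m and y of ball0 in the frame of scoop between -0.055 and 0.055 m and z of ball0 in the frame of scoop between 0 and 0.075 m and height (world z) of ball0 above 0.1 m) or (x of ball1 in the frame of scoop between -0.06 and 0.06 m and y of ball1 in the frame of scoop between -0.055 and 0.055 m and z of ball1 in the frame of scoop between 0 and 0.075 m and height (world z) of ball1 above 0.1 m) or (x of ball2 in the frame of scoop between -0.06 and 0.06 m and y of ball2 in the frame of scoop between -0.055 and 0.055 m and z of ball2 in the frame of scoop between 0 and 0.075 m and height (world z) of ball2 above 0.1 m) or (x of ball3 in the frame of scoop between -0.06 and 0.06 m and y of ball3 in the frame of scoop between -0.055 and 0.055 m and z of ball3 in the frame of scoop between 0 and 0.075 m and height (world z) of ball3 above 0.1 m))), for 0.2 s.
3. at least two balls are in the basket ((((x of ball0 in the frame of basket between -0.095 and 0.095 m and y of ball0 in the frame of basket between -0.095 and 0.095 m and z of ball0 in the frame of basket between 0 and 0.08 m) and (x of ball1 in the frame of basket between -0.095 and 0.095 m and y of ball1 in the frame of basket between -0.095 and 0.095 m and z of ball1 in the frame of basket between 0 and 0.08 m)) or ((x of ball0 in the frame of basket between -0.095 and 0.095 m and y of ball0 in the frame of basket between -0.095 and 0.095 m and z of ball0 in the frame of basket between 0 and 0.08 m) and (x of ball2 in the frame of basket between -0.095 and 0.095 m and y of ball2 in the frame of basket between -0.095 and 0.095 m and z of ball2 in the frame of basket between 0 and 0.08 m)) or ((x of ball0 in the frame of basket between -0.095 and 0.095 m and y of ball0 in the frame of basket between -0.095 and 0.095 m and z of ball0 in the frame of basket between 0 and 0.08 m) and (x of ball3 in the frame of basket between -0.095 and 0.095 m and y of ball3 in the frame of basket between -0.095 and 0.095 m and z of ball3 in the frame of basket between 0 and 0.08 m)) or ((x of ball1 in the frame of basket between -0.095 and 0.095 m and y of ball1 in the frame of basket between -0.095 and 0.095 m and z of ball1 in the frame of basket between 0 and 0.08 m) and (x of ball2 in the frame of basket between -0.095 and 0.095 m and y of ball2 in the frame of basket between -0.095 and 0.095 m and z of ball2 in the frame of basket between 0 and 0.08 m)) or ((x of ball1 in the frame of basket between -0.095 and 0.095 m and y of ball1 in the frame of basket between -0.095 and 0.095 m and z of ball1 in the frame of basket between 0 and 0.08 m) and (x of ball3 in the frame of basket between -0.095 and 0.095 m and y of ball3 in the frame of basket between -0.095 and 0.095 m and z of ball3 in the frame of basket between 0 and 0.08 m)) or ((x of ball2 in the frame of basket between -0.095 and 0.095 m and y of ball2 in the frame of basket between -0.095 and 0.095 m and z of ball2 in the frame of basket between 0 and 0.08 m) and (x of ball3 in the frame of basket between -0.095 and 0.095 m and y of ball3 in the frame of basket between -0.095 and 0.095 m and z of ball3 in the frame of basket between 0 and 0.08 m)))), for 0.2 s.
At the end, for the whole second after the job is handed in: Lamp knob over 165 mm in plan from the trough's centre; two or more balls in the basket, the rest in the trough, all at rest; scoop at rest flat on the mat, upright within 0.12 rad, its bowl's centre within 90 mm along the mat and 65 mm across of the mat's centre (horizontal distance between lamp_knob and trough above 0.165 m and (((x of ball0 in the frame of basket between -0.095 and 0.095 m and y of ball0 in the frame of basket between -0.095 and 0.095 m and z of ball0 in the frame of basket between 0 and 0.08 m) and (x of ball1 in the frame of basket between -0.095 and 0.095 m and y of ball1 in the frame of basket between -0.095 and 0.095 m and z of ball1 in the frame of basket between 0 and 0.08 m)) or ((x of ball0 in the frame of basket between -0.095 and 0.095 m and y of ball0 in the frame of basket between -0.095 and 0.095 m and z of ball0 in the frame of basket between 0 and 0.08 m) and (x of ball2 in the frame of basket between -0.095 and 0.095 m and y of ball2 in the frame of basket between -0.095 and 0.095 m and z of ball2 in the frame of basket between 0 and 0.08 m)) or ((x of ball0 in the frame of basket between -0.095 and 0.095 m and y of ball0 in the frame of basket between -0.095 and 0.095 m and z of ball0 in the frame of basket between 0 and 0.08 m) and (x of ball3 in the frame of basket between -0.095 and 0.095 m and y of ball3 in the frame of basket between -0.095 and 0.095 m and z of ball3 in the frame of basket between 0 and 0.08 m)) or ((x of ball1 in the frame of basket between -0.095 and 0.095 m and y of ball1 in the frame of basket between -0.095 and 0.095 m and z of ball1 in the frame of basket between 0 and 0.08 m) and (x of ball2 in the frame of basket between -0.095 and 0.095 m and y of ball2 in the frame of basket between -0.095 and 0.095 m and z of ball2 in the frame of basket between 0 and 0.08 m)) or ((x of ball1 in the frame of basket between -0.095 and 0.095 m and y of ball1 in the frame of basket between -0.095 and 0.095 m and z of ball1 in the frame of basket between 0 and 0.08 m) and (x of ball3 in the frame of basket between -0.095 and 0.095 m and y of ball3 in the frame of basket between -0.095 and 0.095 m and z of ball3 in the frame of basket between 0 and 0.08 m)) or ((x of ball2 in the frame of basket between -0.095 and 0.095 m and y of ball2 in the frame of basket between -0.095 and 0.095 m and z of ball2 in the frame of basket between 0 and 0.08 m) and (x of ball3 in the frame of basket between -0.095 and 0.095 m and y of ball3 in the frame of basket between -0.095 and 0.095 m and z of ball3 in the frame of basket between 0 and 0.08 m))) and x of scoop in the frame of mat between -0.09 and 0.09 m and y of scoop in the frame of mat between -0.065 and 0.065 m and z of scoop in the frame of mat below 0.012 m and angle between scoop's own z axis and vertical below 0.12 rad and linear speed of scoop below 0.03 m/s and ((x of ball0 in the frame of trough between -0.13 and 0.13 m and y of ball0 in the frame of trough between -0.058 and 0.058 m and z of ball0 in the frame of trough between 0 and 0.06 m) or (x of ball0 in the frame of basket between -0.095 and 0.095 m and y of ball0 in the frame of basket between -0.095 and 0.095 m and z of ball0 in the frame of basket between 0 and 0.08 m)) and ((x of ball1 in the frame of trough between -0.13 and 0.13 m and y of ball1 in the frame of trough between -0.058 and 0.058 m and z of ball1 in the frame of trough between 0 and 0.06 m) or (x of ball1 in the frame of basket between -0.095 and 0.095 m and y of ball1 in the frame of basket between -0.095 and 0.095 m and z of ball1 in the frame of basket between 0 and 0.08 m)) and ((x of ball2 in the frame of trough between -0.13 and 0.13 m and y of ball2 in the frame of trough between -0.058 and 0.058 m and z of ball2 in the frame of trough between 0 and 0.06 m) or (x of ball2 in the frame of basket between -0.095 and 0.095 m and y of ball2 in the frame of basket between -0.095 and 0.095 m and z of ball2 in the frame of basket between 0 and 0.08 m)) and ((x of ball3 in the frame of trough between -0.13 and 0.13 m and y of ball3 in the frame of trough between -0.058 and 0.058 m and z of ball3 in the frame of trough between 0 and 0.06 m) or (x of ball3 in the frame of basket between -0.095 and 0.095 m and y of ball3 in the frame of basket between -0.095 and 0.095 m and z of ball3 in the frame of basket between 0 and 0.08 m)) and linear speed of each of ball0, ball1, ball2, ball3 below 0.05 m/s); the robot touches nothing.
It fails at once if the gripper or arm touches a ball (contact force between any of the fingers, the arm and ball0 above 0.5 N or contact force between any of the fingers, the arm and ball1 above 0.5 N or contact force between any of the fingers, the arm and ball2 above 0.5 N or contact force between any of the fingers, the arm and ball3 above 0.5 N).
It fails at once if a bystander is moved more than 30 mm (distance of any of cup, brush, jar from where it was at the start of the episode above 0.03 m).
It also fails if it takes over 72 s, if anything falls off the work surface, if the arm or the gripper's body presses on something with over 40 N, if the wrist force passes 120 N, or if a joint passes its speed limit or range.

## Working session

There is one attempt and no reset: what is moved stays moved. The work goes in short steps, Python scripts to look and compute and a tool call to move; the robot and the scene stay as the last step left them, time stands still between calls to the robot, and variables do not carry over. Pictures are saved under pics/ and viewed, at most 10 in all, crops included, and the job is handed in when it is done.

Besides the shell and the picture viewer there is one more tool, called after ">>>" as a command line: name --argument value ..., lists and objects as JSON in quotes. jog_arm: Moves the arm, as the interface text tells. Its arguments: {"type":"object","properties":{"motion":{"type":"array"},"force":{"type":"number"}},"required":["motion"]}

```bash
mkdir -p pics; cat > h.py <<'E'
import numpy as np, cv2
from scipy.spatial.transform import Rotation as R
from cell import observe, get_image, camera_params, sign_off, silhouettes, grasp_offset
def cam(n):
    c=camera_params(n); f=192/np.tan(np.radians(c['vertical_fov'])/2)
    return f,c['cx'],c['cy'],np.array(c['T'])
def unproj(n,px,z):
    f,cx,cy,T=cam(n); d=T[:3,:3]@np.array([(px[0]-cx)/f,(px[1]-cy)/f,1]); o=T[:3,3]
    return o+d*(z-o[2])/d[2]
def proj(n,P):
    f,cx,cy,T=cam(n); p=T[:3,:3].T@(np.array(P)-T[:3,3]); return np.array([cx+f*p[0]/p[2],cy+f*p[1]/p[2]])
def totool(P,rot=None):
    "world target TCP position -> shift in tool axes from current measured pose"
    s=observe(); return R.from_rotvec(s['ee_rot']).inv().apply(np.array(P)-np.array(s['position']))
def save(n,im): cv2.imwrite(f'pics/{n}.png',im[:,:,::-1])
E
python3 - <<'E'
from h import *
np.set_printoptions(precision=3,suppress=True)
s=observe(); print(s['clock'],s['position'],s['ee_rot'],grasp_offset)
a=get_image('top'); b=get_image('side'); save('t0',np.hstack([a]));save('s0',b)
for n in ('top','side'):
    f,cx,cy,T=cam(n); print(n,f,cx,cy,T)
    for q in ('lamp_knob','trough','ball0','scoop','scoop_grip','mat','basket','cup','jar','brush'):
        for r in silhouettes(q,n)[:6]:
            m=r['mask']; ys,xs=np.nonzero(m); 
            print(n,q,round(r['p'],2),np.round(r['pixel']),m.sum(),xs.min(),xs.max(),ys.min(),ys.max())
E
```

```text
0.0 [ 0.186 -0.596  0.226] [-3.104 -0.472  0.001] 0.0188
top 379.50509529196216 260.79716711719686 193.45271401544127 [[ 0.028 -0.987  0.156  0.453]
 [-1.    -0.028  0.001  0.002]
 [ 0.004 -0.156 -0.988  1.075]
 [ 0.     0.     0.     1.   ]]
top lamp_knob 0.87 [243. 190.] 2586 225 272 100 224
top trough 0.64 [249. 225.] 2127 220 276 149 250
top ball0 0.72 [299. 160.] 194 292 307 148 162
top ball0 0.59 [251. 161.] 159 248 260 155 169
top ball0 0.52 [198. 173.] 217 187 202 164 180
top ball0 0.47 [233. 164.] 156 227 239 157 172
top scoop 0.63 [370. 239.] 1934 349 391 212 282
top scoop_grip 0.64 [371. 236.] 1937 348 390 212 282
top scoop_grip 0.52 [366. 257.] 3174 333 405 199 291
top mat 0.64 [368. 257.] 3175 334 405 199 291
top basket 0.65 [140. 248.] 6441 94 187 205 291
top cup 0.61 [148. 157.] 553 135 162 143 169
top jar 0.98 [373. 164.] 591 359 387 151 177
top jar 0.53 [370. 235.] 1853 349 390 212 282
top brush 0.55 [240. 284.] 848 212 284 278 293
top brush 0.28 [371. 235.] 1957 349 391 211 282
side 483.78053569484644 249.15908741713503 190.8746120449104 [[-0.782 -0.418  0.463  0.06
[... 370 characters left out ...]
.] 211 206 222 201 217
side ball0 0.61 [220. 229.] 199 214 231 222 236
side ball0 0.52 [231. 219.] 219 224 240 208 224
side ball0 0.24 [317. 287.] 1045 295 347 251 314
side scoop 0.72 [231. 218.] 220 224 240 208 224
side scoop 0.71 [348. 174.] 1447 316 388 160 197
side scoop_grip 0.71 [345. 176.] 1513 315 388 158 198
side mat 0.64 [208. 337.] 10489 138 279 272 383
side mat 0.62 [127. 272.] 1096 111 143 253 294
side basket 0.78 [207. 338.] 10426 138 279 272 383
side cup 0.64 [128. 272.] 1015 111 142 254 294
side jar 0.77 [286. 145.] 583 278 298 129 160
side jar 0.62 [248. 166.] 2367 167 280 134 192
side jar 0.19 [348. 177.] 1544 315 388 157 198
side brush 0.57 [315. 288.] 1064 295 347 251 313
```

View pics/t0.png

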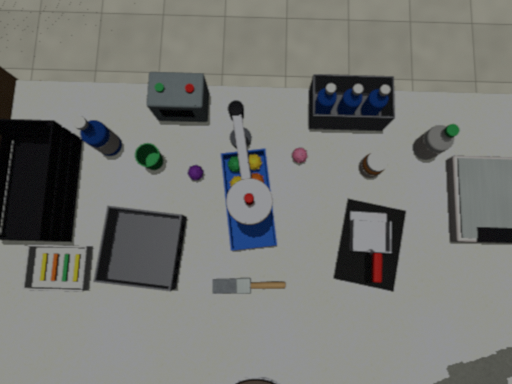

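View pics/s0.png

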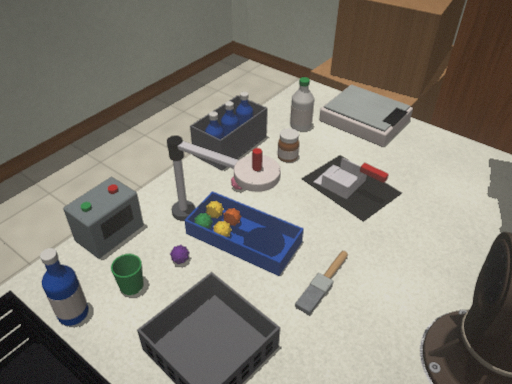

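Top view: the hinge is at (236,108) and the knob at (249,199), over the trough (248,200). The listed balls inside the trough are green (235,165), yellow (254,161), yellow (237,183) and orange (257,180). The pink (300,155) and purple (196,173) ones on the table are decoys. The scoop is on the mat with its handle at (377,267). The grey basket is at (142,248); the black bin at (40,180) is a look-alike and not grey.

```bash
python3 - <<'E'
from h import *
np.set_printoptions(precision=3,suppress=True)
a=cv2.imread('pics/t0.png')[:,:,::-1]; b=cv2.imread('pics/s0.png')[:,:,::-1]
def red(im,box):
    x0,x1,y0,y1=box; h=cv2.cvtColor(im,cv2.COLOR_RGB2HSV); m=((h[...,0]<6)|(h[...,0]>174))&(h[...,1]>150)&(h[...,2]>70)
    k=np.zeros_like(m);k[y0:y1,x0:x1]=m[y0:y1,x0:x1]; return k
def blue(im,box):
    x0,x1,y0,y1=box; h=cv2.cvtColor(im,cv2.COLOR_RGB2HSV); m=(abs(h[...,0].astype(int)-115)<12)&(h[...,1]>120)&(h[...,2]>40)
    k=np.zeros_like(m);k[y0:y1,x0:x1]=m[y0:y1,x0:x1]; return k
def rect(n,m,z):
    ys,xs=np.nonzero(m); P=np.array([unproj(n,p,z)[:2] for p in zip(xs,ys)]); r=cv2.minAreaRect((P*1000).astype(np.float32)); return np.array(r[0])/1000,r[1],r[2]
print('trough top',rect('top',blue(a,(210,290,140,260)),.05)); print('trough side',rect('side',blue(b,(180,310,190,280)),.05))
kt=red(a,(240,260,185,212)); ks=red(b,(250,265,145,175))
def tri(p,q):
    A=[];B=[]
    for n,px in (('top',p),('side',q)):
        f,cx,cy,T=cam(n); d=T[:3,:3]@np.array([(px[0]-cx)/f,(px[1]-cy)/f,1]); d/=np.linalg.norm(d); M=np.eye(3)-np.outer(d,d);A.append(M);B.append(M@T[:3,3])
    return np.linalg.solve(sum(A),sum(B))
def c(m): ys,xs=np.nonzero(m); return np.array([xs.mean(),ys.mean()]),len(xs)
print('knob px',c(kt),c(ks),tri(c(kt)[0],c(ks)[0]), unproj('top',c(kt)[0],.28))
ht=red(a,(360,395,245,290)); hs=red(b,(355,392,160,185))
print('grip',c(ht),c(hs),tri(c(ht)[0],c(hs)[0]),rect('top',ht,.1))
for q,z in (('basket',.075),('mat',.004),('scoop',.046),('cup',.075),('jar',.085)):
    for r in silhouettes(q,'top')[:1]: print(q,rect('top',r['mask'],z))
for px in ((236,108),): print('hinge',unproj('top',px,.25))
for px in ((235,165),(254,161),(237,183),(257,180)): print('ball',unproj('top',px,.03))
for px in ((300,155),(196,173)): print('decoy',unproj('top',px,.022))
d=np.hstack([cv2.resize(a[190:300,320:420],(400,440),interpolation=2),cv2.resize(a[140:250,210:300],(360,440),interpolation=2)]); save('c0',d)
E
```

```text
trough top (array([0.6  , 0.037]), (267.5215148925781, 122.16644287109375), 8.452691078186035)Traceback (most recent call last):
  File "<stdin>", line 12, in <module>
  File "<stdin>", line 11, in rect
  File "h.py", line 8, in unproj
    f,cx,cy,T=cam(n); d=T[:3,:3]@np.array([(px[0]-cx)/f,(px[1]-cy)/f,1]); o=T[:3,3]
              ~~~^^^
  File "h.py", line 5, in cam
    c=camera_params(n); f=192/np.tan(np.radians(c['vertical_fov'])/2)
ValueError: time passes only in moves, steps and waits
```

```bash
python3 - <<'E'
s=open('h.py').read()
s=s.replace("def cam(n):\n","_C={}\ndef cam(n,new=False):\n    if n in _C and not new: return _C[n]\n").replace("    return f,c['cx'],c['cy'],np.array(c['T'])","    _C[n]=(f,c['cx'],c['cy'],np.array(c['T'])); return _C[n]")
s+='''
def red(im,box):
    x0,x1,y0,y1=box; h=cv2.cvtColor(im,cv2.COLOR_RGB2HSV); m=((h[...,0]<6)|(h[...,0]>174))&(h[...,1]>150)&(h[...,2]>70)
    k=np.zeros_like(m);k[y0:y1,x0:x1]=m[y0:y1,x0:x1]; return k
def blue(im,box):
    x0,x1,y0,y1=box; h=cv2.cvtColor(im,cv2.COLOR_RGB2HSV); m=(abs(h[...,0].astype(int)-115)<12)&(h[...,1]>120)&(h[...,2]>40)
    k=np.zeros_like(m);k[y0:y1,x0:x1]=m[y0:y1,x0:x1]; return k
def rect(n,m,z):
    ys,xs=np.nonzero(m); P=np.array([unproj(n,p,z)[:2] for p in zip(xs,ys)]); r=cv2.minAreaRect((P*1000).astype(np.float32)); return np.array(r[0])/1000,r[1],r[2]
def tri(p,q):
    A=[];B=[]
    for n,px in (('top',p),('side',q)):
        f,cx,cy,T=cam(n); d=T[:3,:3]@np.array([(px[0]-cx)/f,(px[1]-cy)/f,1]); d/=np.linalg.norm(d); M=np.eye(3)-np.outer(d,d);A.append(M);B.append(M@T[:3,3])
    return np.linalg.solve(sum(A),sum(B))
def c(m): ys,xs=np.nonzero(m); return np.array([xs.mean(),ys.mean()]),len(xs)
'''
open('h.py','w').write(s)
E
python3 - <<'E'
from h import *
np.set_printoptions(precision=3,suppress=True)
a=cv2.imread('pics/t0.png')[:,:,::-1].copy(); b=cv2.imread('pics/s0.png')[:,:,::-1].copy()
print('trough side',rect('side',blue(b,(180,310,190,280)),.05))
kt=red(a,(240,260,185,212)); ks=red(b,(250,265,145,175))
print('knob px',c(kt),c(ks),tri(c(kt)[0],c(ks)[0]), unproj('top',c(kt)[0],.28))
ht=red(a,(360,395,245,290)); hs=red(b,(355,392,160,185))
print('grip',c(ht),c(hs),tri(c(ht)[0],c(hs)[0]),rect('top',ht,.1))
for q,z in (('basket',.075),('mat',.004),('scoop',.046),('cup',.075),('jar',.085)):
    for r in silhouettes(q,'top')[:1]: print(q,rect('top',r['mask'],z))
for px in ((236,108),): print('hinge',unproj('top',px,.25))
for px in ((235,165),(254,161),(237,183),(257,180)): print('ball',unproj('top',px,.03))
for px in ((300,155),(196,173)): print('decoy',unproj('top',px,.022))
for t in ((352,90),(178,90)): print('rack',unproj('top',t,.15))
d=np.hstack([cv2.resize(a[190:300,320:420],(400,440),interpolation=2),cv2.resize(a[140:250,210:300],(360,440),interpolation=2)]); save('c0',d)
E
```

```text
trough side (array([0.598, 0.052]), (270.1029052734375, 156.61245727539062), 7.944517135620117)
knob px (array([248.516, 198.113]), 62) (array([256.59 , 151.205]), 39) [0.566 0.028 0.289] [0.567 0.028 0.28 ]
grip (array([377.034, 267.441]), 263) (array([374.349, 170.476]), 126) [ 0.425 -0.297  0.099] (array([ 0.426, -0.296]), (20.319252014160156, 72.56414031982422), 88.77943420410156)
basket (array([0.458, 0.313]), (219.0484161376953, 202.61119079589844), 84.49838256835938)
mat (array([ 0.488, -0.305]), (174.27960205078125, 234.14453125), 80.19902801513672)
scoop (array([ 0.479, -0.295]), (113.3229751586914, 185.63438415527344), 88.54434204101562)
cup (array([0.702, 0.308]), (83.44647979736328, 60.772193908691406), 47.311649322509766)
jar (array([ 0.698, -0.295]), (60.57991027832031, 86.11979675292969), 35.28529739379883)
hinge [0.779 0.065 0.25 ]
ball [0.697 0.078 0.03 ]
ball [0.71  0.025 0.03 ]
ball [0.645 0.07  0.03 ]
ball [0.655 0.014 0.03 ]
decoy [ 0.733 -0.106  0.022]
decoy [0.672 0.188 0.022]
rack [ 0.876 -0.225  0.15 ]
rack [0.862 0.223 0.15 ]
```

View pics/c0.png

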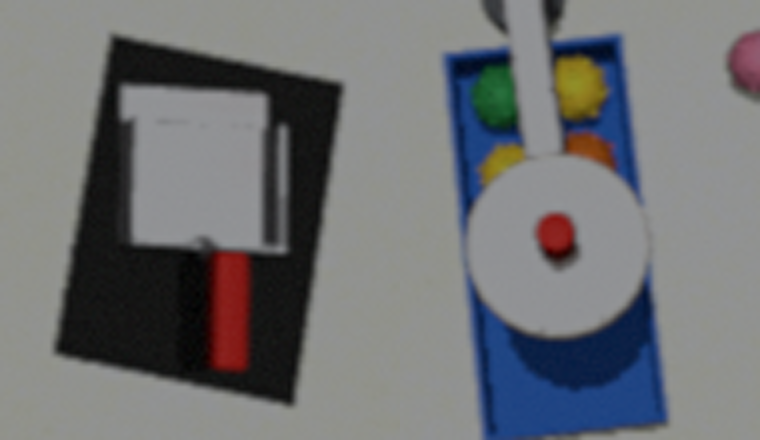

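The crop confirms four balls in the trough (green, two yellow, orange). The scoop lies on the mat with its mouth along +x, yaw ≈ -1.3°. First move: to above the lamp knob at (0.567, 0.028).

>>> jog_arm --motion '[[[0.549, -0.483, -0.134, 0, 0, 0, -1], [0.549, -0.483, -0.134, 0, 0, 0, -1], [0.549, -0.483, -0.134, 0, 0, 0, -1], [0.549, -0.483, -0.134, 0, 0, 0, -1], [0.549, -0.483, -0.134, 0, 0, 0, -1], [0.549, -0.483, -0.134, 0, 0, 0, -1], [0.549, -0.483, -0.134, 0, 0, 0, -1], [0.549, -0.483, -0.134, 0, 0, 0, -1], [0.549, -0.483, -0.134, 0, 0, 0, -1], [0.549, -0.483, -0.134, 0, 0, 0, -1]]]' --force 12

```text
clock: 2.18
position: [0.3997, -0.245, 0.3025]
ee_rot: [3.105, 0.472, 0.001]
force: [1.5, -1.2, -0.8]
width: 1.0
gripper_force: 0.0
```

>>> jog_arm --motion '[[[0.241, -0.211, -0.058, 0, 0, 0, -1], [0.241, -0.211, -0.058, 0, 0, 0, -1], [0.241, -0.211, -0.058, 0, 0, 0, -1], [0.241, -0.211, -0.058, 0, 0, 0, -1], [0.241, -0.211, -0.058, 0, 0, 0, -1], [0.241, -0.211, -0.058, 0, 0, 0, -1], [0.241, -0.211, -0.058, 0, 0, 0, -1], [0.241, -0.211, -0.058, 0, 0, 0, -1], [0.241, -0.211, -0.058, 0, 0, 0, -1]]]'

```text
clock: 2.93
position: [0.5687, 0.0342, 0.3605]
ee_rot: [-3.1, -0.485, -0.004]
force: [-1.5, 0.6, -1.3]
width: 1.002
gripper_force: 0.0
```

```bash
python3 - <<'E'
from h import *
np.set_printoptions(precision=3,suppress=True)
s=observe(); print(s['clock'],s['position'],s['ee_rot'],s['joints'])
w=get_image('wrist'); save('w1',w); f,cx,cy,T=cam('wrist'); print(T)
m=red(w,(0,512,0,384)); n,l,st,ce=cv2.connectedComponentsWithStats(m.astype(np.uint8))
for i in range(1,n):
    if st[i,4]>80: print(st[i],ce[i],unproj('wrist',ce[i],.29))
E
```

```text
2.9333 [0.569 0.034 0.361] [-3.1   -0.485 -0.004] [ 0.15   0.299 -0.408  1.466  0.115  1.398 -1.522]
[[ 0.304 -0.911 -0.277  0.643]
 [-0.953 -0.291 -0.087  0.055]
 [-0.002  0.291 -0.957  0.518]
 [ 0.     0.     0.     1.   ]]
[257 197  25  24 465] [268.602 208.23 ] [0.568 0.025 0.29 ]
```

>>> jog_arm --motion '[[[0, 0.002, 0.04, 0, 0, 0, -1], [0, 0.002, 0.08, 0, 0, 0, -1], [0, 0.002, 0.112, 0, 0, 0, -1], [0, 0.002, 0.112, 0, 0, 0, -1], [0, 0.002, 0.112, 0, 0, 0, 1], [0, 0.002, 0.112, 0, 0, 0, 1], [0, 0.002, 0.112, 0, 0, 0, 1], [0, 0.002, 0.112, 0, 0, 0, 1], [0, 0.002, 0.112, 0, 0, 0, 1], [0, 0.002, 0.112, 0, 0, 0, 1]]]' --force 10

```text
clock: 3.82
position: [0.5674, 0.0244, 0.2486]
ee_rot: [3.106, 0.472, 0.002]
force: [-0.1, -0.8, -0.8]
width: 0.615
gripper_force: 0.0
```

>>> jog_arm --motion '[[[0, 0, 0, 0, 0, 0, 1], [0, 0, 0, 0, 0, 0, 1], [0, 0, 0, 0, 0, 0, 1], [0, 0, 0, 0, 0, 0, 1], [0, 0, 0, 0, 0, 0, 1], [0, 0, 0, 0, 0, 0, 1]]]' --force 10

```text
clock: 4.32
position: [0.567, 0.0244, 0.2477]
ee_rot: [-3.106, -0.472, 0.001]
force: [-0.4, 0.7, 0.7]
width: 0.242
gripper_force: 10.0
```

>>> jog_arm --motion '[[[-0.001, 0.018, 0, 0, 0, 0, 1], [-0.001, 0.036, 0, 0, 0, 0, 1], [0.001, 0.056, 0, 0, 0, 0, 1], [0.004, 0.074, 0, 0, 0, 0, 1], [0.009, 0.093, 0, 0, 0, 0, 1], [0.016, 0.111, 0, 0, 0, 0, 1], [0.024, 0.128, 0, 0, 0, 0, 1], [0.033, 0.145, 0, 0, 0, 0, 1], [0.045, 0.161, 0, 0, 0, 0, 1], [0.057, 0.175, 0, 0, 0, 0, 1]]]'

```text
clock: 5.15
position: [0.6741, -0.1268, 0.2479]
ee_rot: [3.106, 0.472, -0.0]
force: [-0.5, 0.7, 3.1]
width: 0.238
gripper_force: 10.0
```

>>> jog_arm --motion '[[[0.012, 0.012, 0, 0, 0, 0, 1], [0.022, 0.021, 0, 0, 0, 0, 1], [0.022, 0.021, 0, 0, 0, 0, -1], [0.022, 0.021, 0, 0, 0, 0, -1], [0.022, 0.021, 0, 0, 0, 0, -1], [0.022, 0.021, 0, 0, 0, 0, -1], [0.022, 0.021, -0.02, 0, 0, 0, -1], [0.022, 0.021, -0.06, 0, 0, 0, -1], [0.022, 0.021, -0.1, 0, 0, 0, -1], [0.022, 0.021, -0.12, 0, 0, 0, -1]]]'

```text
clock: 5.98
position: [0.701, -0.1388, 0.3736]
ee_rot: [3.104, 0.472, 0.009]
force: [1.2, 0.2, 0.8]
width: 0.764
gripper_force: 0.0
```

```bash
python3 - <<'E'
from h import *
np.set_printoptions(precision=3,suppress=True)
a=get_image('top'); save('t1',a)
s=observe(); print(s['clock'],s['position'],s['ee_rot'],s['width'])
hv=red(a,(240,400,100,250)); n,l,st,ce=cv2.connectedComponentsWithStats(hv.astype(np.uint8))
for i in range(1,n):
    if st[i,4]>15: print(st[i],ce[i],unproj('top',ce[i],.285))
ht=red(a,(360,395,245,290));print(c(ht),rect('top',ht,.1))
# balls and trough now seen
print('trough',rect('top',blue(a,(210,290,140,260)),.05))
bl=blue(a,(210,290,140,260)); 
for r in silhouettes('ball0','top'): print(r['p'],r['pixel'],unproj('top',r['pixel'],.03))
E
```

```text
6.0333 [ 0.702 -0.139  0.377] [3.103 0.472 0.015] 0.8108960994925984h.py:32: RuntimeWarning: Mean of empty slice.
  def c(m): ys,xs=np.nonzero(m); return np.array([xs.mean(),ys.mean()]),len(xs)
  ret = ret.dtype.type(ret / rcount)
Traceback (most recent call last):
  File "h.py", line 26, in rect
    ys,xs=np.nonzero(m); P=np.array([unproj(n,p,z)[:2] for p in zip(xs,ys)]); r=cv2.minAreaRect((P*1000).astype(np.float32)); return np.array(r[0])/1000,r[1],r[2]
                                                                                ~~~~~~~~~~~~~~~^^^^^^^^^^^^^^^^^^^^^^^^^^^^^
cv2.error: OpenCV(4.12.0) /io/opencv/modules/imgproc/src/convhull.cpp:143: error: (-215:Assertion failed) total >= 0 && (depth == CV_32F || depth == CV_32S) in function 'convexHull'
```

View pics/t1.png

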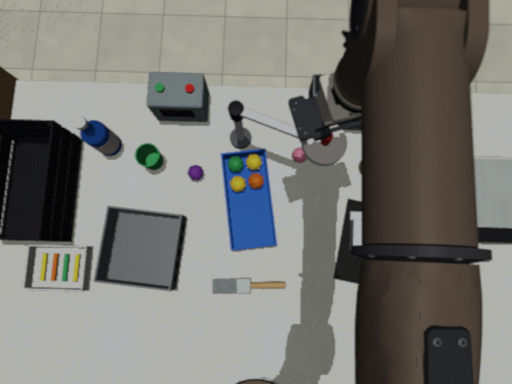

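>>> jog_arm --motion '[[[-0.309, 0.069, 0.1, 0, 0, 0.325, -1], [-0.309, 0.069, 0.168, 0, 0, 0.325, -1], [-0.309, 0.069, 0.168, 0, 0, 0.325, -1], [-0.309, 0.069, 0.168, 0, 0, 0.325, -1], [-0.309, 0.069, 0.168, 0, 0, 0.325, -1], [-0.309, 0.069, 0.168, 0, 0, 0.325, -1], [-0.309, 0.069, 0.168, 0, 0, 0.325, -1], [-0.309, 0.069, 0.168, 0, 0, 0.325, -1], [-0.309, 0.069, 0.168, 0, 0, 0.325, -1], [-0.309, 0.069, 0.168, 0, 0, 0.325, -1]]]'

```text
clock: 6.87
position: [0.4191, -0.2993, 0.1973]
ee_rot: [-3.141, 0.047, 0.01]
force: [0.3, -0.3, 0.1]
width: 0.999
gripper_force: 0.0
```

```bash
python3 - <<'E'
from h import *
np.set_printoptions(precision=4,suppress=True)
w=get_image('wrist'); save('w2',w); f,cx,cy,T=cam('wrist')
s=observe(); print(s['clock'],s['position'],s['ee_rot'],s['joints'])
print(R.from_rotvec(s['ee_rot']).as_matrix())
m=red(w,(0,512,0,384)); n,l,st,ce=cv2.connectedComponentsWithStats(m.astype(np.uint8))
for i in range(1,n):
    if st[i,4]>80: print(st[i],ce[i],unproj('wrist',ce[i],.1),rect('wrist',l==i,.1))
E
```

```text
6.9167 [ 0.4225 -0.298   0.1988] [-3.1409  0.0433  0.005 ] [ 0.6892  0.304  -0.2265  1.854   0.0815  0.9955 -1.1703]
[[ 0.9996 -0.0276 -0.0032]
 [-0.0276 -0.9996  0.0004]
 [-0.0032 -0.0003 -1.    ]]
[ 247  141   26   83 1964] [259.4562 181.2836] [ 0.4353 -0.2963  0.1   ] (array([ 0.4331, -0.2963]), (21.482019424438477, 73.92010498046875), 88.4753646850586)
```

View pics/w2.png

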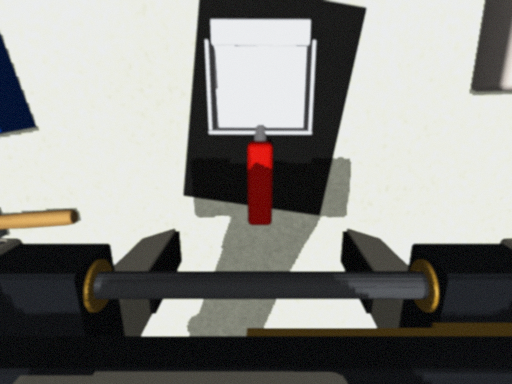

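>>> jog_arm --motion '[[[0.003, 0, 0.04, 0, 0, 0, -0.2], [0.003, 0, 0.08, 0, 0, 0, -0.2], [0.003, 0, 0.115, 0, 0, 0, -0.2], [0.003, 0, 0.13, 0, 0, 0, -0.2], [0.003, 0, 0.13, 0, 0, 0, -0.2], [0.003, 0, 0.13, 0, 0, 0, 1], [0.003, 0, 0.13, 0, 0, 0, 1], [0.003, 0, 0.13, 0, 0, 0, 1], [0.003, 0, 0.13, 0, 0, 0, 1], [0.003, 0, 0.13, 0, 0, 0, 1]]]' --force 55

```text
clock: 7.75
position: [0.43, -0.2975, 0.071]
ee_rot: [3.14, -0.037, 0.003]
force: [-0.2, 0.2, -0.2]
width: 0.325
gripper_force: 0.0
```

>>> jog_arm --motion '[[[0, 0, 0, 0, 0, 0, 1], [0, 0, 0, 0, 0, 0, 1], [0, 0, 0, 0, 0, 0, 1]]]'

```text
clock: 8.0
position: [0.4295, -0.2974, 0.0705]
ee_rot: [3.141, -0.037, 0.001]
force: [-1.1, 0.2, 6.2]
width: 0.238
gripper_force: 54.8
```

>>> jog_arm --motion '[[[0, 0, -0.03, 0, 0, 0, 1], [0, 0, -0.07, 0, 0, 0, 1], [0.002, -0.04, -0.1, 0, 0, -0.03, 1], [0.004, -0.08, -0.13, 0, 0, -0.06, 1], [0.005, -0.12, -0.13, 0, 0, -0.09, 1], [0.006, -0.16, -0.13, 0, 0, -0.12, 1], [0.007, -0.2, -0.13, 0, 0, -0.15, 1], [0.008, -0.24, -0.13, 0, 0, -0.168, 1], [0.008, -0.28, -0.13, 0, 0, -0.168, 1], [0.008, -0.311, -0.13, 0, 0, -0.168, 1]]]'

```text
clock: 8.83
position: [0.4437, 0.0161, 0.1999]
ee_rot: [-3.133, -0.229, 0.0]
force: [1.1, 0.6, -2.6]
width: 0.235
gripper_force: 54.8
```

>>> jog_arm --motion '[[[0, 0, 0, 0, 0, 0, 1], [0, 0, 0, 0, 0, 0, 1]]]'

```text
clock: 9.0
position: [0.4441, 0.0158, 0.1998]
ee_rot: [-3.132, -0.235, 0.001]
force: [0.4, -0.3, -1.9]
width: 0.236
gripper_force: 54.8
```

```bash
python3 - <<'E'
from h import *
np.set_printoptions(precision=4,suppress=True)
s=observe(); print(s['clock'],s['position'],s['ee_rot'],s['joints'],s['width'])
w=get_image('wrist'); save('w3',w); f,cx,cy,T=cam('wrist'); print(T)
b=get_image('side'); save('s3',b)
t=cv2.imread('pics/t1.png')[:,:,::-1].copy(); bl=blue(t,(210,290,140,260))
print('trough',rect('top',bl,.05))
save('v3',np.hstack([cv2.resize(w,(400,300)),cv2.resize(b[120:300,150:390],(400,300))]))
E
```

```text
9.0 [0.4441 0.0158 0.1998] [-3.1324 -0.2351  0.0005] [ 0.2329  0.2082 -0.4505  1.9984  0.1098  0.9583 -1.6934] 0.23624770826109254
[[ 0.1471 -0.9459 -0.2893  0.5226]
 [-0.9891 -0.1405 -0.0436  0.0265]
 [ 0.0006  0.2925 -0.9563  0.3572]
 [ 0.      0.      0.      1.    ]]
trough (array([0.601 , 0.0372]), (269.0054626464844, 121.65174102783203), 8.07352066040039)
```

View pics/v3.png

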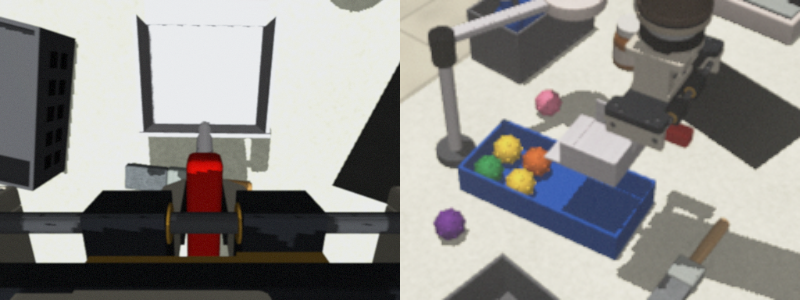

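```bash
python3 - <<'E'
from h import *
np.set_printoptions(precision=4,suppress=True)
T=np.array([[0.1471,-0.9459,-0.2893,0.5226],[-0.9891,-0.1405,-0.0436,0.0265],[0.0006,0.2925,-0.9563,0.3572],[0,0,0,1]])
f,cx,cy,_=cam('wrist'); import h; h._C['wrist']=(f,cx,cy,T)
w=cv2.imread('pics/w3.png'); g=cv2.cvtColor(w,cv2.COLOR_BGR2GRAY)
Rt=R.from_rotvec([-3.1324,-.2351,.0005]); p=np.array([.4441,.0158,.1998])
for px,z in (((175,19),.135),((356,22),.135),((178,169),.176+.002),((346,171),.178)):
    P=unproj('wrist',px,z); print(px,P,Rt.inv().apply(P-p))
print(g[8:30,270], g[100,165:200],g[100,325:360])
E
```

```text
(175, 19) [0.5651 0.089  0.135 ] [ 0.1306 -0.0543  0.0648]
(356, 22) [ 0.5807 -0.0277  0.135 ] [0.1286 0.0635 0.0647]
(178, 169) [0.4769 0.0698 0.178 ] [ 0.0405 -0.0485  0.0218]
(346, 171) [ 0.4906 -0.0303  0.178 ] [0.0391 0.0525 0.0218]
[235 236 235 234 235 236 233 234 235 235 235 234 236 236 235 234 234 234
 236 235 235 234] [234 234 234 235 232 233 234 233 235 233 234 234 235 225 168  92  52  49
  52  50  55  53  53  54  54  52  51  64 103 161 209 229 235 237 235] [237 234 237 235 234 226 175 101  61  61  60  57  54  57  52  58  63  59
  51  62 108 184 226 234 235 233 234 234 234 234 232 233 232 235 233]
```

>>> jog_arm --motion '[[[0, 0, 0.035, 0, 0, 0, 1], [0, 0, 0.07, 0, 0, 0, 1], [0, 0, 0.1, 0, 0, 0, 1], [0, 0, 0.12, 0, 0, 0, 1], [0, 0, 0.126, 0, 0, 0, 1], [0, 0, 0.129, 0, 0, 0, 1], [0, 0, 0.129, 0, 0, 0, 1]]]'

```text
clock: 9.68
position: [0.4446, 0.012, 0.0717]
ee_rot: [3.132, 0.223, -0.001]
force: [-0.2, -0.5, -1.1]
width: 0.241
gripper_force: 54.9
```

>>> jog_arm --motion '[[[0.01, 0, 0.001, 0, 0, 0, 1], [0.02, 0, 0.001, 0, 0, 0, 1], [0.03, 0, 0.001, 0, 0, 0, 1], [0.04, 0, 0.001, 0, 0, 0, 1], [0.05, 0, 0.001, 0, 0, 0, 1], [0.06, 0, 0.001, 0, 0, 0, 1], [0.07, 0, 0.001, 0, 0, 0, 1], [0.08, 0, 0.001, 0, 0, 0, 1], [0.09, 0, 0.001, 0, 0, 0, 1]]]'

```text
clock: 10.43
position: [0.5323, 0.025, 0.071]
ee_rot: [3.132, 0.224, -0.005]
force: [-11.8, -2.0, 17.5]
width: 0.236
gripper_force: 55.0
```

```bash
python3 - <<'E'
from h import *
np.set_printoptions(precision=4,suppress=True)
s=observe(); print(s['clock'],s['position'],s['ee_rot'],s['force'])
w=get_image('wrist'); save('w4',w); b=get_image('side'); save('s4',b)
save('v4',np.hstack([cv2.resize(w,(400,300)),cv2.resize(b[160:280,160:320],(400,300),interpolation=2)]))
E
```

```text
10.4333 [0.5323 0.025  0.071 ] [ 3.1318  0.2242 -0.0055] [-11.8051  -1.9534  17.4709]
```

View pics/v4.png

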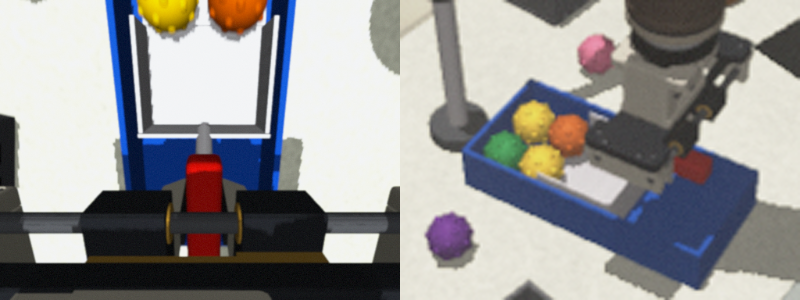

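>>> jog_arm --motion '[[[0.006, 0, -0.001, 0, 0, 0, 1], [0.012, 0, -0.001, 0, 0, 0, 1], [0.018, 0, -0.001, 0, 0, 0, 1], [0.024, 0, -0.001, 0, 0, 0, 1], [0.024, 0, -0.001, 0, 0, 0, 1]]]'

```text
clock: 10.95
position: [0.557, 0.0293, 0.0711]
ee_rot: [3.132, 0.226, -0.004]
force: [-6.6, -2.1, 9.3]
width: 0.236
gripper_force: 55.0
```

>>> jog_arm --motion '[[[0.005, 0, 0, 0, 0, 0, 1], [0.01, 0, 0, 0, 0, 0, 1], [0.014, 0, 0, 0, 0, 0, 1], [0.018, 0, 0, 0, 0, 0, 1], [0.018, 0, 0, 0, 0, 0, 1]]]'

```text
clock: 11.37
position: [0.5759, 0.0324, 0.0711]
ee_rot: [3.133, 0.226, 0.0]
force: [-1.4, -0.5, 5.3]
width: 0.236
gripper_force: 55.0
```

```bash
python3 - <<'E'
from h import *
np.set_printoptions(precision=4,suppress=True)
s=observe(); print(s['clock'],s['position'],s['ee_rot'],s['force'],s['joints'])
w=get_image('wrist'); save('w5',w); b=get_image('side'); save('s5',b)
save('v5',np.hstack([cv2.resize(w,(400,300)),cv2.resize(b[160:280,160:320],(400,300),interpolation=2)]))
E
```

```text
11.3667 [0.5759 0.0324 0.0711] [3.1332 0.2263 0.0001] [-1.444  -0.532   5.3052] [ 0.1087  0.5605 -0.364   1.8351  0.2689  0.7943 -1.8208]
```

View pics/v5.png

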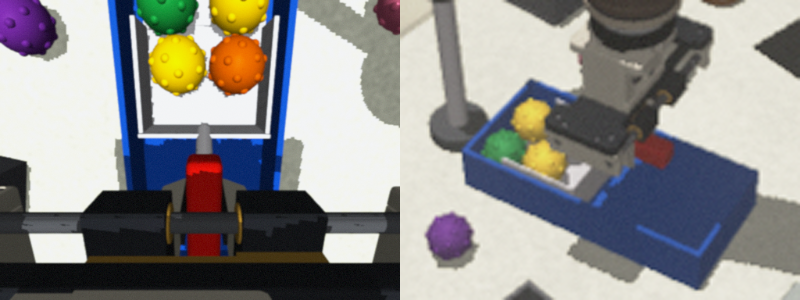

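Both rear balls are inside the bowl and the front two sit on the lip. Now tilt the mouth up and lift.

>>> jog_arm --motion '[[[0.001, 0, 0, 0, 0.04, 0, 1], [-0.001, 0, 0, 0, 0.08, 0, 1], [-0.004, 0, 0, 0, 0.125, 0, 1], [-0.007, 0, 0, 0, 0.17, 0, 1], [-0.01, 0, 0, 0, 0.215, 0, 1], [-0.013, 0, 0, 0, 0.26, 0, 1], [-0.016, 0, -0.003, 0, 0.29, 0, 1], [-0.018, 0, -0.012, 0, 0.3, 0, 1], [-0.018, 0, -0.025, 0, 0.3, 0, 1], [-0.018, 0, -0.04, 0, 0.3, 0, 1]]]'

```text
clock: 12.3
position: [0.5566, 0.0301, 0.111]
ee_rot: [-3.078, -0.224, -0.462]
force: [0.3, -0.1, -2.7]
width: 0.232
gripper_force: 55.0
```

```bash
python3 - <<'E'
from h import *
np.set_printoptions(precision=4,suppress=True)
s=observe(); print(s['clock'],s['position'],s['ee_rot'],s['force'],s['joints'])
w=get_image('wrist'); save('w6',w); b=get_image('side'); save('s6',b)
save('v6',np.hstack([cv2.resize(w,(400,300)),cv2.resize(b[160:280,160:320],(400,300),interpolation=2)]))
E
```

```text
12.3 [0.5566 0.0301 0.111 ] [-3.0776 -0.2241 -0.4616] [ 0.3012 -0.1229 -2.7056] [ 0.1351  0.3552 -0.3552  2.1184  0.3368  0.4092 -1.8978]
```

View pics/v6.png

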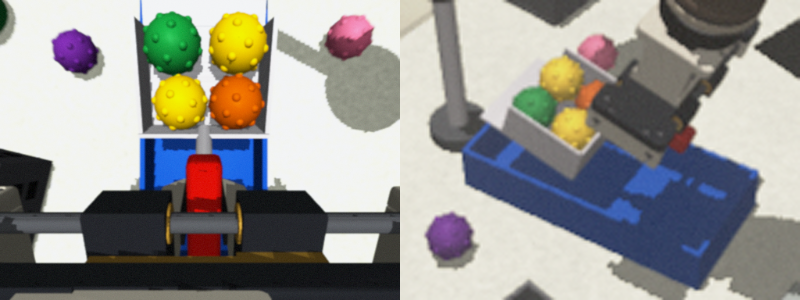

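All four balls ride in the bowl, touching only the scoop. Lift and swing towards the basket with the tilt held.

>>> jog_arm --motion '[[[0.01, 0, -0.033, 0, 0, 0, 1], [0.022, 0, -0.07, 0, 0, 0, 1], [0.031, 0, -0.1, 0, 0, 0, 1], [0.02, -0.016, -0.105, 0.035, 0, -0.112, 1], [0.009, -0.031, -0.11, 0.069, 0, -0.223, 1], [-0.001, -0.047, -0.114, 0.104, 0, -0.335, 1], [-0.012, -0.062, -0.119, 0.138, 0, -0.447, 1], [-0.023, -0.078, -0.124, 0.173, 0, -0.559, 1], [-0.034, -0.094, -0.129, 0.208, 0, -0.67, 1], [-0.045, -0.109, -0.134, 0.242, 0, -0.782, 1]]]'

```text
clock: 13.23
position: [0.4591, 0.1263, 0.2253]
ee_rot: [-2.633, -1.386, -0.398]
force: [-1.0, -0.4, -3.8]
width: 0.235
gripper_force: 55.0
```

```bash
cat >> h.py <<'E'
def goal(P,psi,th,steps=0):
    "tool-frame shift+turn from the measured pose to TCP P, heading psi deg, tilt th rad (mouth up +)"
    s=observe(); R0=R.from_rotvec(s['ee_rot']); p=np.radians(psi)
    X=np.array([[np.cos(p),np.sin(p),0],[np.sin(p),-np.cos(p),0],[0,0,-1]]).T
    R1=R.from_matrix(X)*R.from_rotvec([0,th,0])
    return np.round(np.r_[R0.inv().apply(np.array(P)-s['position']),(R0.inv()*R1).as_rotvec()],4)
def pose():
    s=observe(); M=R.from_rotvec(s['ee_rot']).as_matrix(); x=M[:,0]
    print(round(s['clock'],2),np.round(s['position'],4),'psi',np.degrees(np.arctan2(x[1],x[0])).round(2),'tilt',np.arcsin(x[2]).round(3),'roll z of y',M[2,1].round(3),'q',np.round(s['joints'],2),'F',np.round(s['force'],1))
E
python3 - <<'E'
from h import *
pose(); print(goal((.4176,.1674,.23),75,.3)); 
f,cx,cy,T=cam('top')
a=cv2.imread('pics/t0.png')[:,:,::-1].copy()
g=a[195:300,85:195]; v=cv2.cvtColor(g,cv2.COLOR_RGB2GRAY)<95
n,l,st,ce=cv2.connectedComponentsWithStats(v.astype(np.uint8)); i=1+np.argmax(st[1:,4]); m=np.zeros(a.shape[:2],bool); m[195:300,85:195]=l==i
print(rect('top',m,.075))
h=cv2.convexHull(np.argwhere(m)[:,::-1].astype(np.int32)); q=cv2.approxPolyDP(h,8,True)[:,0]; print([(p.tolist(),np.round(unproj('top',p,.075)[:2],3)) for p in q])
w=get_image('wrist'); save('w7',w); save('v7',cv2.resize(w,(400,300)))
E
```

```text
13.23 [0.4591 0.1263 0.2253] psi 55.5 tilt 0.3 roll z of y -0.0 q [ 0.47  0.16 -0.77  2.06 -0.12  0.74 -0.8 ] F [-1.  -0.4 -3.8]
[ 0.0113 -0.0575 -0.0014  0.1002 -0.     -0.3251]
(array([0.45842679, 0.30960318]), (215.5178985595703, 195.93341064453125), 84.71757507324219)
[([186, 217], array([0.542, 0.198])), ([176, 289], array([0.356, 0.213])), ([94, 280], array([0.373, 0.425])), ([108, 206], array([0.565, 0.407]))]
```

View pics/v7.png

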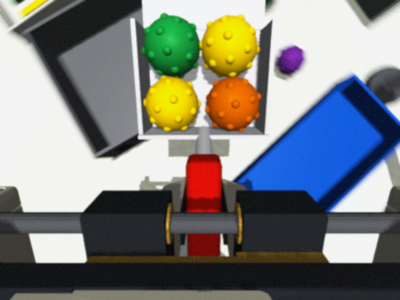

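The wrist view shows all four balls in the bowl, with the basket at upper left. I've now used all 10 views, so from here on I go by numbers.

>>> jog_arm --motion '[[[0.002, -0.01, 0, 0.025, 0, -0.08, 1], [0.005, -0.022, 0, 0.05, 0, -0.16, 1], [0.007, -0.035, 0, 0.075, 0, -0.24, 1], [0.009, -0.046, 0, 0.1, 0, -0.325, 1], [0.01, -0.05, 0.003, 0.12, 0, -0.39, 1], [0.01, -0.05, 0.005, 0.126, 0, -0.408, 1], [0.01, -0.05, 0.005, 0.126, 0, -0.408, 1]]]'

```text
clock: 13.87
position: [0.4256, 0.1632, 0.2232]
ee_rot: [-2.251, -1.875, -0.34]
force: [0.2, -0.5, -3.1]
width: 0.235
gripper_force: 55.0
```

```bash
python3 - <<'E'
from h import *
pose()
L=np.array([.458,.308]); u=np.array([np.cos(np.radians(80)),np.sin(np.radians(80))])
for th in (.2,.1,0,-.06,-.12,-.2,-.3,-.4):
    x=.15*np.cos(th)+.066*np.sin(th); z=-.15*np.sin(th)+.066*np.cos(th); zz=max(.09+z,.158)
    xy=L-min(x,.15)*u
    print(th,np.round([*xy,zz],3),goal((*xy,zz),80,th).tolist())
E
```

```text
13.87 [0.4256 0.1632 0.2232] psi 79.58 tilt 0.3 roll z of y -0.001 q [ 0.5   0.21 -0.87  2.04 -0.14  0.82 -0.44] F [ 0.2 -0.5 -3.1]
0.2 [0.432 0.16  0.158] [-0.0209, 0.0068, 0.0618, 0.0012, -0.1001, -0.007]
0.1 [0.432 0.16  0.158] [-0.0209, 0.0068, 0.0618, 0.0009, -0.2001, -0.0071]
0 [0.432 0.16  0.158] [-0.0209, 0.0068, 0.0618, 0.0005, -0.3001, -0.0071]
-0.06 [0.433 0.164 0.165] [-0.0149, 0.0068, 0.0564, 0.0003, -0.3601, -0.0072]
-0.12 [0.434 0.169 0.173] [-0.0078, 0.0067, 0.0496, 0.0001, -0.4201, -0.0072]
-0.2 [0.435 0.176 0.184] [0.0023, 0.0067, 0.0412, -0.0002, -0.5001, -0.0072]
-0.3 [0.437 0.186 0.197] [0.0157, 0.0066, 0.0319, -0.0006, -0.6001, -0.0072]
-0.4 [0.438 0.197 0.209] [0.0301, 0.0065, 0.0239, -0.0009, -0.7001, -0.0072]
```

>>> jog_arm --motion '[[[-0.007, 0.003, 0.02, 0, -0.04, 0, 1], [-0.014, 0.006, 0.045, 0, -0.1, -0.007, 1], [-0.021, 0.007, 0.062, 0, -0.16, -0.007, 1], [-0.021, 0.007, 0.062, 0, -0.22, -0.007, 1], [-0.021, 0.007, 0.062, 0, -0.28, -0.007, 1], [-0.019, 0.007, 0.06, 0, -0.32, -0.007, 1], [-0.015, 0.007, 0.056, 0, -0.36, -0.007, 1], [-0.011, 0.007, 0.053, 0, -0.39, -0.007, 1], [-0.008, 0.007, 0.05, 0, -0.42, -0.007, 1], [-0.003, 0.007, 0.045, 0, -0.46, -0.007, 1]]]'

```text
clock: 14.7
position: [0.4342, 0.172, 0.1796]
ee_rot: [2.325, 1.945, -0.187]
force: [0.0, 0.2, -3.5]
width: 0.233
gripper_force: 55.0
```

```bash
python3 - <<'E'
from h import *
pose()
L=np.array([.458,.308]); u=np.array([np.cos(np.radians(80)),np.sin(np.radians(80))])
for th in (-.2,-.3,-.4,-.5):
    x=.15*np.cos(th)+.066*np.sin(th); z=-.15*np.sin(th)+.066*np.cos(th); zz=max(.09+z,.158)
    xy=L-min(x,.15)*u
    print(th,np.round([*xy,zz],3),goal((*xy,zz),80,th).tolist())
E
```

```text
14.7 [0.4342 0.172  0.1796] psi 79.82 tilt -0.162 roll z of y 0.001 q [-0.07  0.37 -0.66  1.9   0.36  1.11 -1.08] F [ 0.   0.2 -3.5]
-0.2 [0.435 0.176 0.184] [0.0033, -0.0002, -0.0055, 0.0007, -0.0383, -0.0031]
-0.3 [0.437 0.186 0.197] [0.0112, -0.0002, -0.0198, 0.0005, -0.1383, -0.0032]
-0.4 [0.438 0.197 0.209] [0.0205, -0.0002, -0.0333, 0.0004, -0.2383, -0.0032]
-0.5 [0.441 0.21  0.22 ] [0.0311, -0.0003, -0.0458, 0.0002, -0.3383, -0.0032]
```

>>> jog_arm --motion '[[[0.003, 0, -0.005, 0, -0.038, 0, 1], [0.003, 0, -0.005, 0, -0.038, 0, 1], [0.007, 0, -0.012, 0, -0.09, 0, 1], [0.011, 0, -0.02, 0, -0.138, 0, 1], [0.015, 0, -0.026, 0, -0.19, 0, 1], [0.02, 0, -0.033, 0, -0.238, 0, 1], [0.026, 0, -0.04, 0, -0.29, 0, 1], [0.031, 0, -0.046, 0, -0.338, 0, 1], [0.031, 0, -0.046, 0, -0.338, 0, 1], [0.031, 0, -0.046, 0, -0.338, 0, 1]]]'

```text
clock: 15.53
position: [0.4405, 0.2105, 0.2194]
ee_rot: [2.123, 1.783, -0.538]
force: [-0.9, -0.1, -2.3]
width: 0.235
gripper_force: 55.0
```

```bash
python3 - <<'E'
from h import *
pose()
for n in ('top','side','wrist'):
    im=get_image(n); save('d_'+n,im)
    if n=='wrist': cam('wrist')
    for r in silhouettes('ball0',n):
        px=r['pixel'].astype(int) if hasattr(r['pixel'],'astype') else np.array(r['pixel'],int)
        print(n,round(r['p'],2),px,im[r['mask']].mean(0).round(),r['mask'].sum(),np.round(unproj(n,px,.03),3))
E
```

```text
15.53 [0.4405 0.2105 0.2194] psi 80.05 tilt -0.496 roll z of y 0.0 q [-0.37  0.53 -0.59  1.65  0.48  1.54 -1.27] F [-0.9 -0.1 -2.3]
top 0.51 [299 159] [117.  71.  86.] 147 [ 0.719 -0.103  0.03 ]
top 0.47 [194 171] [78. 47. 96.] 209 [0.676 0.192 0.03 ]
side 0.9 [220 355] [129. 107.  43.] 399 [0.421 0.329 0.03 ]
side 0.84 [209 335] [125.  69.  36.] 377 [0.468 0.309 0.03 ]
side 0.71 [171 351] [175. 152.  63.] 308 [0.504 0.383 0.03 ]
side 0.69 [179 250] [120.  87. 135.] 289 [0.679 0.184 0.03 ]
side 0.62 [191 364] [39. 82. 49.] 300 [0.453 0.379 0.03 ]
side 0.55 [238 179] [163. 105. 118.] 178 [ 0.735 -0.107  0.03 ]
side 0.4 [261 126] [179. 171. 165.] 404 [ 0.844 -0.355  0.03 ]
wrist 0.87 [470 235] [163.  92. 113.] 749 [ 0.725 -0.086  0.03 ]
wrist 0.64 [495  64] [ 84.  37. 114.] 1663 [0.665 0.196 0.03 ]
```

All four balls are in the basket. Next, return the scoop.

```bash
python3 - <<'E'
from h import *
for P,psi,th in (((.44,.205,.26),80,-.3),((.435,.16,.27),80,-.05),((.43,.15,.27),75,0),((.43,.11,.26),66,0),((.43,.07,.25),58,0),((.43,.03,.24),50,0)): print(P,goal(P,psi,th).tolist())
E
```

```text
(0.44, 0.205, 0.26) [-0.0224, 0.0002, -0.0328, 0.0009, 0.1975, -0.001]
(0.435, 0.16, 0.27) [-0.0669, 0.0031, -0.02, 0.001, 0.4475, -0.0009]
(0.43, 0.15, 0.27) [-0.0763, -0.0001, -0.0149, 0.0228, 0.4972, 0.0846]
(0.43, 0.11, 0.26) [-0.1062, 0.0069, 0.0127, 0.0618, 0.4949, 0.2384]
(0.43, 0.07, 0.25) [-0.136, 0.0138, 0.0403, 0.0966, 0.4911, 0.3751]
(0.43, 0.03, 0.24) [-0.1658, 0.0208, 0.0679, 0.1313, 0.4857, 0.5118]
```

>>> jog_arm --motion '[[[-0.012, 0, -0.017, 0, 0.1, 0, 1], [-0.022, 0, -0.033, 0, 0.2, 0, 1], [-0.045, 0.002, -0.026, 0, 0.32, 0, 1], [-0.067, 0.003, -0.02, 0, 0.447, 0, 1], [-0.076, 0, -0.015, 0.023, 0.497, 0.085, 1], [-0.091, 0.003, -0.001, 0.042, 0.496, 0.16, 1], [-0.106, 0.007, 0.013, 0.062, 0.495, 0.238, 1], [-0.121, 0.01, 0.026, 0.079, 0.493, 0.307, 1], [-0.136, 0.014, 0.04, 0.097, 0.491, 0.375, 1], [-0.166, 0.021, 0.068, 0.131, 0.486, 0.512, 1]]]'

```text
clock: 16.67
position: [0.4306, 0.0325, 0.2409]
ee_rot: [2.836, 1.352, 0.005]
force: [2.0, -1.3, -3.3]
width: 0.237
gripper_force: 55.0
```

```bash
python3 - <<'E'
from h import *
pose()
P=(.425,-.298,.2); g=goal(P,-1.35,0); print(g.tolist())
E
```

```text
16.67 [0.4306 0.0325 0.2409] psi 50.99 tilt 0.003 roll z of y 0.001 q [ 0.28  0.15 -0.53  1.96  0.09  1.05 -0.97] F [ 2.  -1.3 -3.3]
[-0.2604, 0.2036, 0.0405, 0.0, -0.0034, 0.9134]
```

>>> jog_arm --motion '[[[-0.028, 0.022, 0.004, 0, 0, 0.1, 1], [-0.057, 0.045, 0.009, 0, 0, 0.2, 1], [-0.087, 0.068, 0.013, 0, 0, 0.305, 1], [-0.116, 0.09, 0.018, 0, 0, 0.41, 1], [-0.145, 0.113, 0.022, 0, 0, 0.51, 1], [-0.174, 0.136, 0.027, 0, 0, 0.61, 1], [-0.203, 0.158, 0.031, 0, 0, 0.71, 1], [-0.232, 0.181, 0.036, 0, -0.002, 0.815, 1], [-0.26, 0.204, 0.04, 0, -0.003, 0.913, 1], [-0.26, 0.204, 0.04, 0, -0.003, 0.913, 1]]]'

```text
clock: 17.5
position: [0.4222, -0.3079, 0.1993]
ee_rot: [3.136, -0.062, -0.006]
force: [-0.9, -1.1, -1.5]
width: 0.238
gripper_force: 55.0
```

>>> jog_arm --motion '[[[0, 0, 0, 0, 0, 0, 1], [0, 0, 0, 0, 0, 0, 1]]]'

```text
clock: 17.67
position: [0.4243, -0.2992, 0.1999]
ee_rot: [3.141, -0.037, -0.005]
force: [-0.4, 0.2, -1.9]
width: 0.24
gripper_force: 55.0
```

```bash
python3 - <<'E'
from h import *
pose()
print(goal((.425,-.298,.0715),-1.35,0).tolist())
b=get_image('side'); save('e_side',b)
hs=red(b,(300,420,100,220)); print(c(hs))
w=get_image('wrist'); save('e_w',w); cam('wrist'); g=cv2.cvtColor(w,cv2.COLOR_RGB2GRAY)
T=cam('wrist')[3]; s=observe(); 
# expected back wall corners in image
Rt=R.from_rotvec(s['ee_rot']); p=np.array(s['position'])
for q in ((.04,-.049,.022),(.04,.053,.022),(.125,-.049,.025),(.125,.053,.025)): print(np.round(proj('wrist',p+Rt.apply(q)),1))
for r in (100,120): print(np.flatnonzero(abs(np.diff(g[r].astype(int)))>40))
print(np.flatnonzero(abs(np.diff(g[:,220].astype(int)))>30))
E
```

```text
17.67 [ 0.4243 -0.2992  0.1999] psi -1.36 tilt -0.003 roll z of y 0.001 q [ 0.64  0.3  -0.16  1.85  0.06  1.   -1.15] F [-0.4  0.2 -1.9]
[0.0011, -0.0013, 0.1284, 0.0008, 0.0032, -0.0002]
(array([393.38461538, 134.69230769]), 13)
[181.  169.8]
[350.2 169.9]
[170.4  11.6]
[362.5  11.8]
[ 27  28  29 176 177 178 191 192 328 329 342 343 466]
[ 35  36  37 178 179 192 193 327 328 341 342]
[160 161 171 172 177 178 179 204 205 211 212 233 234]
```

>>> jog_arm --motion '[[[0, 0, 0.035, 0, 0.003, 0, 1], [0, 0, 0.07, 0, 0.003, 0, 1], [0, 0, 0.1, 0, 0.003, 0, 1], [0, 0, 0.118, 0, 0.003, 0, 1], [0, 0, 0.125, 0, 0.003, 0, 1], [0, 0, 0.128, 0, 0.003, 0, 1], [0, 0, 0.129, 0, 0.003, 0, 1], [0, 0, 0.129, 0, 0.003, 0, 1]]]'

```text
clock: 18.43
position: [0.4255, -0.2998, 0.0722]
ee_rot: [3.139, -0.036, 0.003]
force: [0.4, 0.8, 0.1]
width: 0.236
gripper_force: 55.0
```

>>> jog_arm --motion '[[[0, 0, 0.001, 0, 0, 0, 1], [0, 0, 0.0015, 0, 0, 0, 1], [0, 0, 0.0015, 0, 0, 0, 1], [0, 0, 0.0015, 0, 0, 0, -1], [0, 0, 0.0015, 0, 0, 0, -1], [0, 0, 0.0015, 0, 0, 0, -1], [0, 0, 0.0015, 0, 0, 0, -1], [0, 0, 0.0015, 0, 0, 0, -1], [0, 0, 0.0015, 0, 0, 0, -1], [0, 0, 0.0015, 0, 0, 0, -1]]]'

```text
clock: 19.27
position: [0.4244, -0.2999, 0.0694]
ee_rot: [3.14, -0.038, -0.0]
force: [0.1, -0.4, 0.0]
width: 0.695
gripper_force: 0.0
```

>>> jog_arm --motion '[[[0, 0, -0.02, 0, 0, 0, -1], [0, 0, -0.05, 0, 0, 0, -1], [0, 0, -0.09, 0, 0, 0, -1], [0, 0, -0.13, 0, 0, 0, -1], [-0.04, 0, -0.16, 0, 0, 0, -1], [-0.06, 0, -0.2, 0, 0, 0, -1], [-0.06, 0, -0.2, 0, 0, 0, -1], [-0.06, 0, -0.2, 0, 0, 0, -1]]]'

```text
clock: 19.93
position: [0.3641, -0.2994, 0.2727]
ee_rot: [3.136, -0.041, 0.007]
force: [0.7, -0.4, -0.1]
width: 0.998
gripper_force: 0.0
```

```bash
python3 - <<'E'
from h import *
pose()
w=get_image('wrist'); save('f_w',w); cam('wrist')
m=red(w,(0,512,0,384)); n,l,st,ce=cv2.connectedComponentsWithStats(m.astype(np.uint8))
for i in range(1,n):
    if st[i,4]>150: print('handle',st[i],rect('wrist',l==i,.1))
for q,z in (('scoop',.03),('mat',.004)):
    for r in silhouettes(q,'wrist')[:1]: print(q,r['p'],rect('wrist',r['mask'],z))
for n in ('side','top'):
    im=get_image(n); save('f_'+n,im)
    for r in silhouettes('ball0',n):
        px=np.array(r['pixel'],int); print(n,round(r['p'],2),px,im[r['mask']].mean(0).round(),np.round(unproj(n,px,.03),3))
b=cv2.imread('pics/f_top.png')[:,:,::-1].copy()
k=red(b,(270,345,110,190)); print('knob',c(k),unproj('top',c(k)[0],.28))
E
```

```text
19.93 [ 0.3641 -0.2994  0.2727] psi -1.51 tilt 0.004 roll z of y 0.005 q [ 0.71  0.15 -0.16  1.86  0.03  1.13 -1.05] F [ 0.7 -0.4 -0.1]
handle [ 248   88   22   71 1457] (array([ 0.42161771, -0.29781366]), (21.674392700195312, 72.13623809814453), 89.05831146240234)
scoop 0.56 (array([ 0.46410007, -0.29909531]), (106.37427520751953, 184.35977172851562), 88.86849212646484)
mat 0.78 (array([ 0.47465604, -0.303336  ]), (169.69107055664062, 205.45657348632812), 79.9401626586914)
side 0.89 [221 356] [177. 148.  57.] [0.418 0.329 0.03 ]
side 0.79 [185 365] [ 51. 110.  65.] [0.461 0.387 0.03 ]
side 0.77 [211 337] [157.  84.  42.] [0.462 0.31  0.03 ]
side 0.7 [179 251] [106.  76. 119.] [0.677 0.186 0.03 ]
side 0.54 [171 352] [174. 148.  62.] [0.502 0.385 0.03 ]
top 0.73 [118 230] [128. 112.  29.] [0.505 0.391 0.03 ]
top 0.67 [145 245] [120.  62.  20.] [0.466 0.314 0.03 ]
top 0.59 [116 249] [27. 84. 42.] [0.453 0.392 0.03 ]
top 0.51 [300 160] [111.  67.  81.] [ 0.717 -0.105  0.03 ]
top 0.48 [137 262] [129. 114.  32.] [0.42  0.333 0.03 ]
top 0.44 [195 170] [69. 37. 89.] [0.679 0.19  0.03 ]
knob (array([327.85964912, 135.61403509]), 57) [ 0.70965775 -0.13971228  0.28      ]
```

```bash
python3 -c "
from cell import sign_off; print(sign_off())"
```

```text
the job is handed in; nothing more can be done
None
```

I swung the lamp clear of the trough (knob about 0.21 m from its centre), tipped all four balls into the grey basket in one scoopful, set the scoop back down on its mat and handed the job in at about 20 s; `sign_off` gave no verdict.

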